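Knock a stuck power module out of its test nest

TASK

The power module is stuck in the nest of the test fixture: take the red lift handle, feel out where the knockout rod finds the hole in the nest's floor, and push the rod up through it gently until the module stands about half out of the nest, without ramming or leaning hard on the floor and hole or popping the module free. Then lower the handle all the way again, pull the module out with the gripper and set it down, not dropped, upright on the floor of the blue tray. Leave all the other things where they are.

Things in the scene. Friction and masses are not known exactly. Their poses are not given: they have to be found in the camera images.
- nest: White nest on the fixed, level, blue knockout fixture. Origin: centre of the seat (pocket floor), 88 mm above the bench; z up, x away from the handle, y along the handle's sideways slide. Pocket 38 (x) x 52 (y) x 32 mm deep; rim 58 x 72 mm outside. Floor 8 mm thick (underside at z = -8 mm) with a 10 x 10 mm square guide hole exactly below the origin.
- plungers (a point): Midpoint of the two brass sprung plungers in the nest's y walls, 27 mm above the seat. They grip the module's ends: moving it up takes about 6 to 11 N all the way, and it stays at any height where it is left. When its underside is about 26 mm above the seat they let go and it pops out.
- module: Power module, green block with a small aluminium patch on top, 36 (x) x 50 (y) x 30 mm (z), 0.08 to 0.15 kg. Origin: centre of its underside; z up. It starts seated in the nest, its axes along the nest's, its top 2 mm below the rim: it cannot be gripped before it is pushed up. More than 20 N from the rod damages it.
- handle (a point): Grip point of the red lift handle of the knockout rod: a block 30 (nest x) x 20 (nest y) x 40 mm (z) with its top 18 mm above this point, standing at nest x = -85 mm with free sides. Fully down this point is 97 mm above the bench (nest z = +9 mm). It lifts by up to 60 mm and slides along nest y; rigid in all other directions. About 3 N to lift; let go, it falls down.
- shuttle (a joint): Sideways slide of the handle, m, -0.022 to 0.022; 0 when the handle's middle is in line with the hole, growing along nest +y; about 1 N of friction.
- lifter: Lift handle with its steel arm, which reaches 85 mm along nest +x under the nest and carries the knockout rod there, out of sight. Origin: foot of the handle, 87 mm below handle; axes as the nest's. The rod is 8 mm thick, upright, with a flat end, so it enters the hole only within about 1 to 2 mm.
- rod_end (a point): Nominal place of the rod's end, in line (nest y) with the handle's middle. The real rod is clamped up to 16 mm to either side of it along nest y, unmeasured and different each time: find it by feel. Its x matches the hole. With the handle down it is 14 mm below the floor's underside: it meets the floor at 14 mm of lift, or, if in the hole, the module at 22 mm.
- rod_spring (a point): Foot of the rod on the arm, with its spring. The rod is sprung upwards: pushed, it gives way from 2 N on, 1 N for each further mm, for 18 mm, then it is solid. Rod and floor are oiled (friction about 0.15). More than 12 N of rod against floor or against the wall of the hole damages them.
- tray_blue_in (a point): Centre of the inner floor of the empty blue tray (4 mm above the bench), 140 x 140 mm outside, 132 x 132 mm inside, rim 20 mm above the bench; fixed to the bench; axes along its sides.
- tray_grey: Grey tray of the same size holding two heat sinks; fixed; origin: centre of its underside; not used.
- spare_a: loose finned aluminium heat sink 40 x 40 x 22 mm lying in the grey tray; bystander
- spare_b: second such heat sink in the grey tray; bystander
- board: loose green circuit board 100 x 140 mm, parts up to 22 mm high; bystander
- meter: loose yellow multimeter 150 x 78 x 42 mm; bystander
- screwdriver: loose screwdriver lying on the bench; bystander
- jar: loose closed jar, 52 mm wide, 60 mm tall; bystander
Mind the look-alikes: they are no part of the job. There is more than one size of the module; the one meant has the size given above. There is more than one size of the part that bears tray_blue_in; the job needs the smaller.

How it is judged:
By the outcome, as a careful person would: the job done as asked, in the order asked, and still so for the second after the job is handed in, with the robot touching nothing.
It also fails if it takes over 64 s, if anything falls off the work surface, if the arm or the gripper's body presses on something with over 40 N, if the wrist force passes 120 N, or if a joint passes its speed limit or range.

ROBOT

A 6-joint arm with a two-finger parallel gripper is mounted at the origin on the work surface. World frame = base frame: x ahead of the robot, y to its left, z up, the work surface at z = 0. Lengths are in m, angles in degrees, forces in N, time in s.
With the tool pointing down it reaches from about 0.25 to 0.725 m from the base axis. Payload 9.7 kg.
Tool frame: the origin (TCP) lies midway between the tips of the shut fingers; the grasp point (between the pads) lies 19 mm behind it; z points along the fingers, y is the line along which they close (so a half turn about z gives the same grasp; the last joint's range is limited). The gripper opens to 85 mm and grips with 20 to 120 N. Pads are 22 mm wide; open, the fingers measure 114 mm over their backs; the gripper's body (76 mm by 85 mm) begins 54 mm behind the grasp point. The pads swing forward as they close: fully open they stand 13 mm farther back than shut.
Start: joints at [76.776, 4.979, 10.078, 95.1, 0, 90], TCP at [0.126, 0.535, 0.231] pointing down, gripper open.
Joint ranges: [-179.16, 179.16], [-48.56, 103.87], [-65.8, 70.77], [-126.05, 130.52], [-82.76, 87.17], [-180, 180]. Speed limits (degrees/s): [127.2, 127.2, 147.25, 180, 180, 180].

INTERFACE

Orientations are given as [roll, pitch, yaw] about the fixed x, y, z axes, in that order (R = Rz(yaw) Ry(pitch) Rx(roll)).
In Python, from workcell import * gives the robot as it stands.
- The arm moves only by the tool servo_tool, never from a script. Its argument "moves" is a list of rows, each a list of 4 numbers: the shift along the world's x, y, z in fractions of the full range, 1 being 100 cm, then the turn about the world's z in a scale on which 1.0 is 4 rad. A call has 1 to 20 rows; each row is the pose to reach, as a shift and turn from the pose commanded when the call began; what a row does not reach only later rows make up. A row lasts 1/12 s, in which the tool goes at most 41.7 mm and 7.16 degrees, less where a joint would pass 70% of its speed; a pose out of reach is approached as far as the arm can. Shift and turn numbers lie between -1 and 1, and a call with a number outside is refused. A call with a gripper value outside its range is refused whole. "claw" is the closure, from 0 (fully open) to 1 (shut), set as the call begins (left out, the last holds). The fingers move at their own pace and stop on an object; "force" is the grip in N (left out, the last holds). Time passes only in rows, so rows that repeat a pose let the fingers close. It gives the time, the measured TCP pose, the force, the opening and the grip force at its end, in the units of the state.
- get_obs(): the state, without advancing time (a new reading comes with each control period).
- camera(name): name is "scene" or "top" or "wrist"; returns the picture (420x560x3 uint8, red, green, blue); there is no depth.
- get_calibration(name): a dict with "fx", "fy", "cx", "cy" (pixels), "rvec" (rotation vector, rad) and "tvec" (3), from world to camera coordinates, as OpenCV has them; the wrist camera has in their place "tool_from_camera" (4x4, takes a point from camera to tool coordinates, whose origin is the TCP and whose axes are the flange's). Camera axes: x right, y down, z forward; pixel columns grow to the right and rows downward; lengths in m; the calibration is good to about 2 mm. A picture is of the moment at which its call begins: read the wrist's pose just before it. get_calibration takes no time and is no camera call.
- job_done(): hands the job in; it is judged then, once.
The state is a dict: "time": time; "q": joint angles; "qd": joint speeds; "joint_efforts": joint torques, N m; "ee_pos": TCP position; "tcp_rot": TCP orientation; "wrist_force": force on the tool from outside, world axes, zero at the start; "torque": the same for the moment, N m; "opening": finger opening in m; "grasp_force": force on a finger pad.
Only numpy, scipy, OpenCV 4.12 (cv2) and the standard library are available. Lean on these libraries where they do the work, as an engineer would, in place of code of your own. Each camera call takes 0.05 s, during which the arm holds its last target. There are 200 camera calls.

## Working session

There is one attempt and no reset: what is moved stays moved. The work goes in short steps, Python scripts to look and compute and a tool call to move; the robot and the scene stay as the last step left them, time stands still between calls to the robot, and variables do not carry over. Pictures are saved under pics/ and viewed, at most 13 in all, crops included, and the job is handed in when it is done.

Besides the shell and the picture viewer there is one more tool, called after "Emit:" by a JSON object that holds its "op" and its "data", one argument or row to a line. servo_tool: Moves the arm, as the interface text tells. Its arguments: {"type":"object","properties":{"moves":{"type":"array","items":{"type":"array","items":{"type":"number"}}},"claw":{"type":"number"},"force":{"type":"number"}},"required":["moves"]}

```bash
mkdir -p pics; ls
python3 - <<'E'
from workcell import *
import cv2
for n in("top","scene"):
    cv2.imwrite(f"pics/{n}0.png",cv2.resize(camera(n)[:,:,::-1],None,fx=1.42,fy=1.42,interpolation=cv2.INTER_CUBIC)); print(get_calibration(n))
print(get_calibration("wrist")); print(get_obs())
E
```

```text
pics
{'fx': 477.54036312094786, 'fy': 477.54036312094786, 'cx': 278.0067038282338, 'cy': 209.98183973884846, 'rvec': array([ 2.1570192 , -2.13823228,  0.14858154]), 'tvec': array([0.01791963, 0.54594509, 1.03920981])}
{'fx': 406.41970075302197, 'fy': 406.41970075302197, 'cx': 281.13811067696207, 'cy': 208.8982008717896, 'rvec': array([ 2.20049565,  0.72444834, -0.31169883]), 'tvec': array([-0.44447435, -0.13109474,  1.16017275])}
{'fx': 342.467420497499, 'fy': 342.467420497499, 'cx': 284.2225080719415, 'cy': 209.95292139068755, 'tool_from_camera': array([[-1.85181528e-05, -9.65723467e-01, -2.59573083e-01,
         6.49936331e-02],
       [ 9.99999891e-01, -1.38740384e-04,  4.44833079e-04,
        -1.70388907e-04],
       [-4.65599013e-04, -2.59573047e-01,  9.65723364e-01,
        -1.43106477e-01],
       [ 0.00000000e+00,  0.00000000e+00,  0.00000000e+00,
         1.00000000e+00]])}
{'time': 0.1, 'q': array([ 7.67767372e+01,  5.00885114e+00,  1.00412863e+01,  9.50993211e+01,
       -6.92282335e-04,  8.99988358e+01]), 'qd': array([ 0.08654339,  0.02812385,  0.12985299, -0.0834473 , -0.00035152,
       -0.05973967]), 'joint_efforts': array([-7.51896714e-04, -5.21556759e+01,  4.65656841e+01,  1.57767377e-02,
        1.66552758e-05, -3.61890912e-06]), 'ee_pos': array([0.12577051, 0.53523265, 0.23066583]), 'tcp_rot': array([-1.79933114e+02,  6.90922852e-04,  1.66777902e+02]), 'wrist_force': array([ 0.31009073,  0.61510261, -0.56312879]), 'torque': array([ 0.04610565, -0.0124106 , -0.03988236]), 'grasp_force': 0.0, 'opening': 0.08531373071467334}
```

View pics/top0.png

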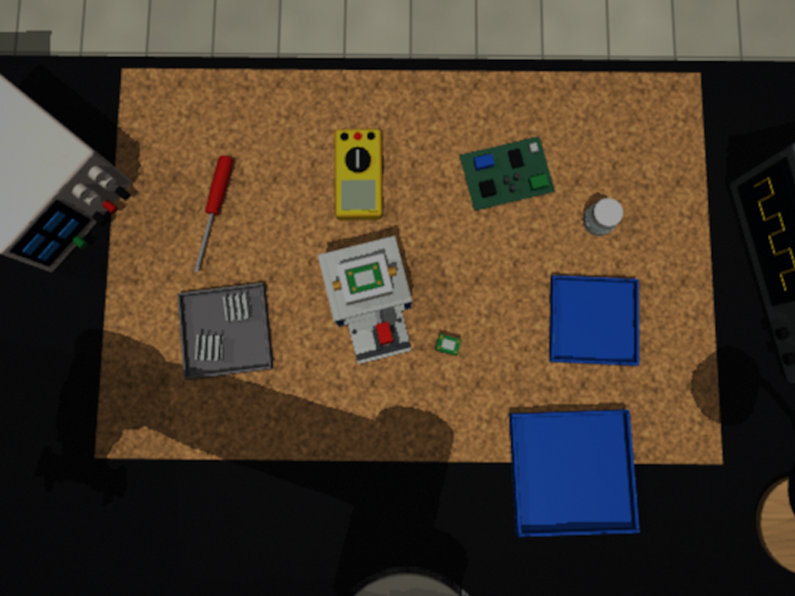

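View pics/scene0.png

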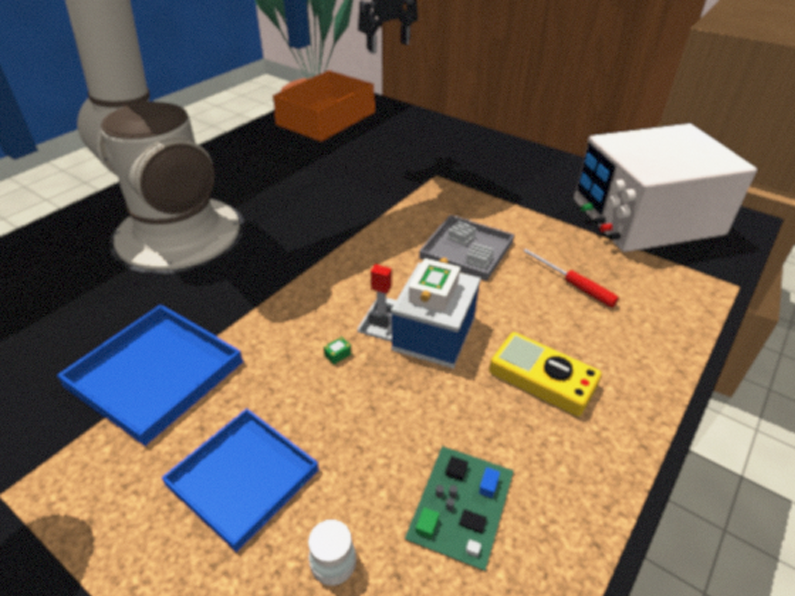

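The top view shows the nest at about (365,278), the red handle at (384,333), the small module decoy at (449,343), and the smaller blue tray at (594,320). I'll enlarge the fixture and the tray.

Run:
```python
from workcell import *
import cv2, numpy as np
im=camera("top")[:,:,::-1]
a=cv2.resize(im[160:260,215:335],None,fx=6.6667,fy=6,interpolation=cv2.INTER_CUBIC)
a=cv2.resize(im[160:260,220:320],(600,600),interpolation=cv2.INTER_CUBIC)
cv2.imwrite("pics/top1.png",a)
s=camera("scene")[:,:,::-1]
cv2.imwrite("pics/scene1.png",cv2.resize(s[175:265,240:350],(770,630)[:1]+(600,),interpolation=cv2.INTER_CUBIC) if 0 else cv2.resize(s[175:260,240:350],(770,595),interpolation=cv2.INTER_CUBIC))
```

```text
(no output)
```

View pics/top1.png

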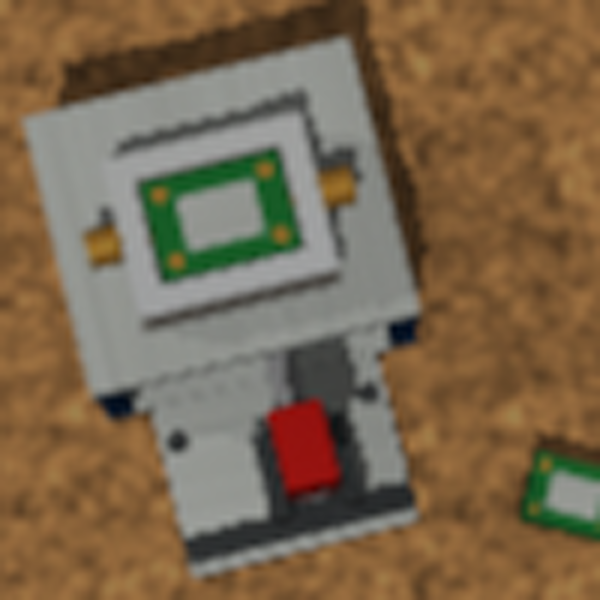

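View pics/scene1.png

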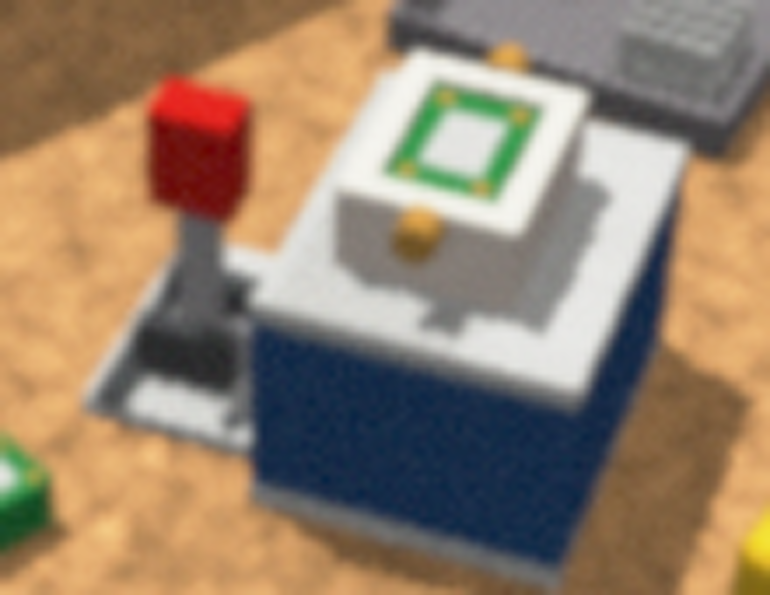

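The crop shows the nest rim corners at about (107,158), (301,108), (338,269) and (147,320), the module top at (138,184), (278,147), (301,245) and (165,283), and the red top at (268,412) to (340,485).

```bash
cat > h.py <<'E'
from workcell import *
import cv2, numpy as np
def cam(n):
    c=get_calibration(n); K=np.array([[c['fx'],0,c['cx']],[0,c['fy'],c['cy']],[0,0,1]])
    if n=='wrist':
        from scipy.spatial.transform import Rotation as R
        o=get_obs(); T=np.eye(4);T[:3,:3]=R.from_euler('xyz',o['tcp_rot'],degrees=True).as_matrix();T[:3,3]=o['ee_pos']
        W=np.linalg.inv(T@c['tool_from_camera']); return K,W[:3,:3],W[:3,3]
    return K,cv2.Rodrigues(np.array(c['rvec']))[0],np.array(c['tvec'])
def back(P,uv,z):
    K,R,t=P; C=-R.T@t
    d=(R.T@np.linalg.inv(K)@np.c_[np.array(uv,float),np.ones(len(uv))].T).T
    return C+d*((z-C[2])/d[:,2])[:,None]
E
python3 - <<'E'
from h import *
P=cam('top'); print('C',-P[1].T@P[2])
cr=lambda a:(np.array(a)+.5)/6-.5+np.array([220,160])
def rep(n,uv,z):
    p=back(P,uv,z); e1=(p[1]-p[0]+p[2]-p[3])/2; e2=(p[2]-p[1]+p[3]-p[0])/2
    print(n,p.mean(0),np.linalg.norm(e1),np.linalg.norm(e2),np.degrees(np.arctan2(e1[1],e1[0])),np.degrees(np.arctan2(e2[1],e2[0])))
rep('rim',cr([(107,158),(301,108),(338,269),(147,320)]),.12)
rep('mod',cr([(138,184),(278,147),(301,245),(165,283)]),.118)
rep('red',cr([(268,412),(322,398),(340,485),(290,497)]),.115)
rep('deck',cr([(25,120),(348,37),(419,312),(100,402)]),.08)
rep('tray',(np.array([(552,275),(638,278),(638,364),(549,359)])+.5)/1.42-.5,.02)
E
```

```text
C [0.39506159 0.01968823 1.1053836 ]
rim [0.56521196 0.06713652 0.12      ] 0.06939097550546999 0.0587960986283321 -74.58421638153638 -165.93043624161052
mod [0.56511759 0.06819017 0.118     ] 0.049959235752668474 0.03605854984751602 -74.0738957329055 -165.10243024545153
red [0.48387374 0.03781622 0.115     ] 0.018573045122298425 0.03069919948409121 -75.41636280065468 -166.3155811481699
deck [0.57090246 0.06912095 0.08      ] 0.12060113175191953 0.10605704684882968 -74.205789494224 -164.66370998179437
tray [ 0.51824485 -0.29812754  0.02      ] 0.1405828935675128 0.13776363498808772 -92.12981453456153 177.14619690145827
```

The rows are not in the units I measure in: shifts go in shares of 100 cm and turns go in shares of 4 rad. I convert before sending: -49.7 cm / 100 = -0.497, 35.8 cm / 100 = 0.358, 0.49 rad / 4 = 0.1225.

Emit:
{"op": "servo_tool", "data": {
  "moves": [
    [0.358,-0.497,-0.01,0],
    [0.358,-0.497,-0.01,0],
    [0.358,-0.497,-0.01,0],
    [0.358,-0.497,-0.01,0],
    [0.358,-0.497,-0.01,0],
    [0.358,-0.497,-0.01,0],
    [0.358,-0.497,-0.01,0],
    [0.358,-0.497,-0.01,0],
    [0.358,-0.497,-0.01,0],
    [0.358,-0.497,-0.01,0],
    [0.358,-0.497,-0.01,0.1225],
    [0.358,-0.497,-0.01,0.1225],
    [0.358,-0.497,-0.01,0.1225],
    [0.358,-0.497,-0.01,0.1225],
    [0.358,-0.497,-0.01,0.1225],
    [0.358,-0.497,-0.01,0.1225],
    [0.358,-0.497,-0.01,0.1225],
    [0.358,-0.497,-0.01,0.1225]
  ]
}}

```text
time: 1.7
ee_pos: [0.4838, 0.0379, 0.2209]
tcp_rot: [180.0, -0.1, -165.3]
wrist_force: [-0.2, -0.5, -0.3]
opening: 0.085
grasp_force: 0.0
```

Run:
```python
from h import *
o=get_obs(); print({k:np.round(o[k],3) for k in('time','q','ee_pos','tcp_rot','wrist_force')})
P=cam('wrist'); np.savez('w1.npz',K=P[0],R=P[1],t=P[2])
im=camera('wrist')[:,:,::-1]; cv2.imwrite('pics/w1.png',cv2.resize(im,(800,600),interpolation=cv2.INTER_CUBIC))
```

```text
{'time': np.float64(1.7), 'q': array([ 4.4740e+00, -4.0170e+00, -1.4000e-01,  9.3944e+01,  1.3000e-02,
       -1.0230e+01]), 'ee_pos': array([0.484, 0.038, 0.221]), 'tcp_rot': array([ 1.79975e+02, -6.40000e-02, -1.65296e+02]), 'wrist_force': array([-0.182, -0.456, -0.346])}
```

View pics/w1.png

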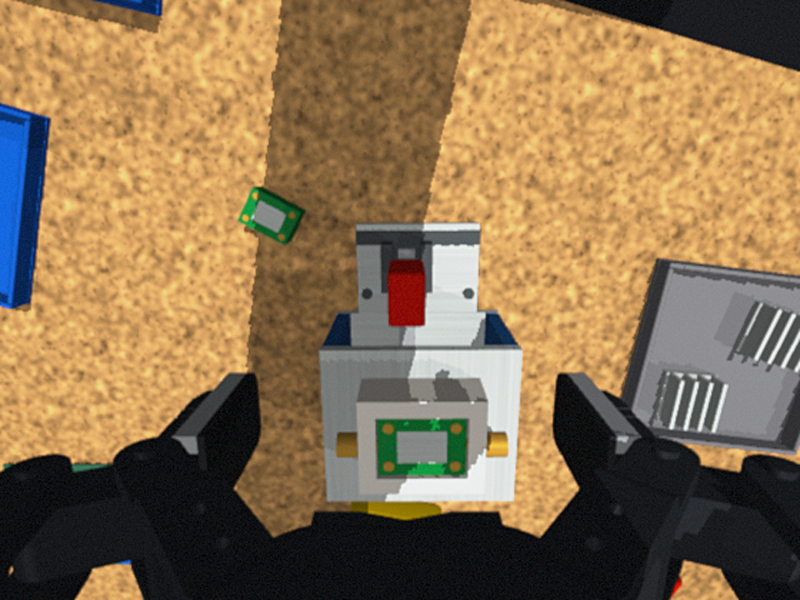

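The wrist view shows the red top's far edge at (390–425, 325), the rim's near edge at (357–488, 402), and the module top at (377–467, 418–478).

Run:
```python
from h import *
d=np.load('w1.npz');P=(d['K'],d['R'],d['t'])
f=lambda a:(np.array(a)+.5)/(800/560)-.5
def rep(n,uv,z):
    p=back(P,f(uv),z); print(n,p.mean(0).round(4)); print(p.round(4)[:,:2].tolist(),np.degrees(np.arctan2(*(p[1]-p[0])[[1,0]])).round(1))
rep('rim near',[(357,402),(488,402)],.12)
rep('mod',[(377,418),(467,418),(468,478),(377,478)],.118)
rep('red far',[(390,325),(425,325)],.115)
rep('deck near',[(320,349),(522,348)],.08)
rep('deck far',[(327,500),(514,500)],.08)
R=d['R'];
```

```text
rim near [0.5377 0.061  0.12  ]
[[0.5468, 0.0263], [0.5286, 0.0956]] 104.7
mod [0.5666 0.0688 0.118 ]
[[0.5545, 0.0394], [0.5418, 0.0878], [0.5784, 0.0993], [0.5917, 0.0485]] 104.7
red far [0.4986 0.0422 0.115 ]
[[0.501, 0.0332], [0.4962, 0.0513]] 104.7
deck near [0.5221 0.0571 0.08  ]
[[0.5383, -0.0031], [0.506, 0.1174]] 105.0
deck far [0.6271 0.0852 0.08  ]
[[0.6431, 0.0242], [0.6111, 0.1463]] 104.7
```

Converted, -14 cm / 100 = -0.14, -12 cm / 100 = -0.12.

Emit:
{"op": "servo_tool", "data": {
  "moves": [
    [0,0,-0.04,0],
    [0,0,-0.08,0],
    [0,0,-0.12,0],
    [0,0,-0.14,0],
    [0,0,-0.14,0],
    [0,0,-0.14,0]
  ]
}}

```text
time: 2.25
ee_pos: [0.4829, 0.0394, 0.0814]
tcp_rot: [180.0, -0.1, -165.1]
wrist_force: [-0.4, 0.7, 0.3]
opening: 0.0852
grasp_force: 0.0
```

Emit:
{"op": "servo_tool", "data": {
  "moves": [
    [0,0,0,0],
    [0,0,0,0],
    [0,0,0,0],
    [0,0,0,0],
    [0,0,0,0],
    [0,0,0,0],
    [0,0,0,0],
    [0,0,0,0]
  ],
  "claw": 1,
  "force": 40
}}

```text
time: 2.92
ee_pos: [0.4842, 0.0384, 0.082]
tcp_rot: [-180.0, 0.1, -165.2]
wrist_force: [-0.3, -0.0, 6.0]
opening: 0.0191
grasp_force: 42.4
```

Converted, 1.2 cm / 100 = 0.012, 1 cm / 100 = 0.01.

Emit:
{"op": "servo_tool", "data": {
  "moves": [
    [0,0,0.004,0],
    [0,0,0.008,0],
    [0,0,0.01,0],
    [0,0,0.012,0],
    [0,0,0.012,0],
    [0,0,0.012,0]
  ]
}}

```text
time: 3.42
ee_pos: [0.484, 0.0384, 0.0934]
tcp_rot: [-180.0, 0.0, -165.1]
wrist_force: [2.9, 0.3, -2.6]
opening: 0.0194
grasp_force: 41.3
```

Converted, 0.4 cm / 100 = 0.004, 0.3 cm / 100 = 0.003.

Emit:
{"op": "servo_tool", "data": {
  "moves": [
    [0,0,0.001,0],
    [0,0,0.002,0],
    [0,0,0.003,0],
    [0,0,0.004,0],
    [0,0,0.004,0],
    [0,0,0.004,0]
  ]
}}

```text
time: 3.92
ee_pos: [0.4839, 0.0384, 0.0975]
tcp_rot: [-180.0, 0.0, -165.1]
wrist_force: [4.1, 1.0, -2.8]
opening: 0.0198
grasp_force: 41.2
```

Converted, 0.2 cm / 100 = 0.002, 0.1 cm / 100 = 0.001.

Emit:
{"op": "servo_tool", "data": {
  "moves": [
    [0,0,0.001,0],
    [0,0,0.002,0],
    [0,0,0.002,0],
    [0,0,0.002,0]
  ]
}}

```text
time: 4.25
ee_pos: [0.4839, 0.0384, 0.0994]
tcp_rot: [-180.0, 0.0, -165.1]
wrist_force: [5.2, 0.4, -1.9]
opening: 0.0195
grasp_force: 41.2
```

Converted, 0.2 cm / 100 = 0.002, 0.1 cm / 100 = 0.001.

Emit:
{"op": "servo_tool", "data": {
  "moves": [
    [0,0,0.001,0],
    [0,0,0.002,0],
    [0,0,0.002,0],
    [0,0,0.002,0]
  ]
}}

```text
time: 4.58
ee_pos: [0.4839, 0.0384, 0.1014]
tcp_rot: [-180.0, 0.0, -165.1]
wrist_force: [4.2, 0.2, -1.0]
opening: 0.0195
grasp_force: 41.2
```

Run:
```python
from h import *
s=camera("scene")[:,:,::-1]
a=cv2.resize(s[155:265,230:350],(600,550),interpolation=cv2.INTER_CUBIC)
cv2.imwrite("pics/s2.png",a)
o=get_obs(); print(o['wrist_force'],o['torque'],o['ee_pos'])
```

```text
[ 5.00871697  0.48767602 -1.97291655] [ 0.14807141 -1.02415696  0.05068921] [0.48390209 0.03843905 0.10140959]
```

View pics/s2.png

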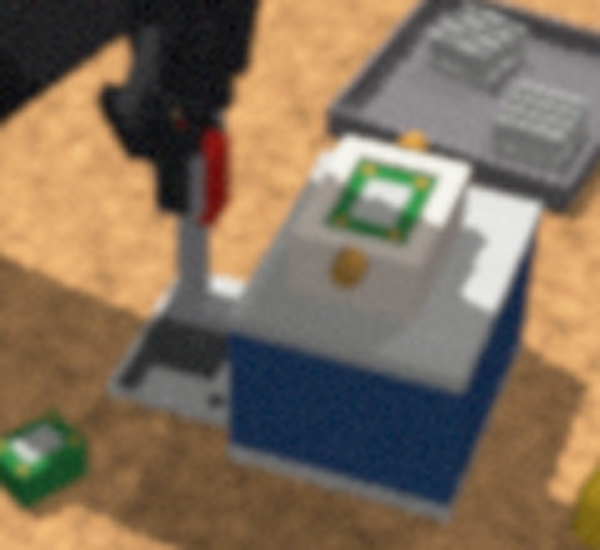

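Converted, 0.2 cm / 100 = 0.002, 0.1 cm / 100 = 0.001.

Emit:
{"op": "servo_tool", "data": {
  "moves": [
    [0,0,0.001,0],
    [0,0,0.002,0],
    [0.0002,0,0.002,0],
    [0.0004,0,0.002,0]
  ]
}}

```text
time: 4.97
ee_pos: [0.484, 0.0384, 0.1033]
tcp_rot: [180.0, -0.0, -165.1]
wrist_force: [2.3, 0.1, -1.9]
opening: 0.0192
grasp_force: 41.3
```

Converted, 0.2 cm / 100 = 0.002, 0.1 cm / 100 = 0.001.

Emit:
{"op": "servo_tool", "data": {
  "moves": [
    [0,0,0.001,0],
    [0,0,0.002,0],
    [0,0,0.002,0],
    [0,0,0.002,0]
  ]
}}

```text
time: 5.3
ee_pos: [0.4841, 0.0385, 0.1051]
tcp_rot: [180.0, -0.0, -165.1]
wrist_force: [4.1, 0.2, -4.8]
opening: 0.0196
grasp_force: 40.9
```

Converted, 0.3 cm / 100 = 0.003, 0.2 cm / 100 = 0.002.

Emit:
{"op": "servo_tool", "data": {
  "moves": [
    [0,0,0.001,0],
    [0,0,0.002,0],
    [0,0,0.003,0],
    [0,0,0.003,0]
  ]
}}

```text
time: 5.63
ee_pos: [0.4841, 0.0384, 0.1082]
tcp_rot: [180.0, -0.0, -165.1]
wrist_force: [4.1, 1.7, -7.8]
opening: 0.0198
grasp_force: 40.5
```

Run:
```python
from h import *
K,R,t=cam('scene')
v=np.array([-.256,.967,0]);u=np.array([.967,.256,0]);c=np.array([.484,.0384,0])
for L in(0,.012,.0194):
    for z in (.075,.115):
        q=K@(R@(c+.015*u-.010*v+[0,0,z+L])+t);q=q[:2]/q[2]; print(L,z,q,(q-[240,175])*7,(q-[230,155])*5)
```

```text
0 0.075 [272.22314203 206.67002779] [225.56199418 221.69019454] [211.11571013 258.35013896]
0 0.115 [272.15000149 192.86857513] [225.05001045 125.08002589] [210.75000746 189.34287564]
0.012 0.075 [272.20165099 202.61471838] [225.41155694 193.30302865] [211.00825496 238.07359189]
0.012 0.115 [272.12719618 188.56526363] [224.89037324  94.95684541] [210.63598088 167.82631815]
0.0194 0.075 [272.18820837 200.07812614] [225.31745859 175.54688299] [210.94104185 225.3906307 ]
0.0194 0.115 [272.11292534 185.87238971] [224.7904774   76.10672798] [210.56462672 154.36194856]
```

Converted, 0.3 cm / 100 = 0.003, 0.2 cm / 100 = 0.002.

Emit:
{"op": "servo_tool", "data": {
  "moves": [
    [0,0,0.001,0],
    [0,0,0.002,0],
    [0,0,0.003,0],
    [0,0,0.003,0]
  ]
}}

```text
time: 5.97
ee_pos: [0.4841, 0.0385, 0.111]
tcp_rot: [180.0, -0.0, -165.1]
wrist_force: [5.0, 2.4, -10.4]
opening: 0.0194
grasp_force: 40.1
```

Converted, 0.3 cm / 100 = 0.003, 0.2 cm / 100 = 0.002.

Emit:
{"op": "servo_tool", "data": {
  "moves": [
    [0,0,0.001,0],
    [0,0,0.002,0],
    [0,0,0.003,0],
    [0,0,0.003,0]
  ]
}}

```text
time: 6.3
ee_pos: [0.4841, 0.0385, 0.1137]
tcp_rot: [180.0, -0.0, -165.1]
wrist_force: [5.8, 2.1, -11.8]
opening: 0.0195
grasp_force: 39.9
```

Emit:
{"op": "servo_tool", "data": {
  "moves": [
    [0,0,0.001,0],
    [0,0,0.002,0],
    [0,0,0.003,0],
    [0,0,0.003,0]
  ]
}}

```text
time: 6.63
ee_pos: [0.4841, 0.0385, 0.1167]
tcp_rot: [180.0, -0.0, -165.2]
wrist_force: [6.2, 1.8, -12.2]
opening: 0.0193
grasp_force: 39.9
```

Converted, 0.6 cm / 100 = 0.006, 0.5 cm / 100 = 0.005.

Emit:
{"op": "servo_tool", "data": {
  "moves": [
    [0,0,0.001,0],
    [0,0,0.002,0],
    [0,0,0.003,0],
    [0,0,0.004,0],
    [0,0,0.005,0],
    [0,0,0.006,0],
    [0,0,0.006,0]
  ]
}}

```text
time: 7.22
ee_pos: [0.4841, 0.0385, 0.1227]
tcp_rot: [180.0, -0.0, -165.1]
wrist_force: [6.1, 1.9, -11.9]
opening: 0.0196
grasp_force: 39.9
```

Run:
```python
from h import *
s=camera("scene")[:,:,::-1]
cv2.imwrite("pics/s3.png",cv2.resize(s[165:225,270:350],(800,600),interpolation=cv2.INTER_CUBIC))
K,R,t=cam('scene')
v=np.array([-.256,.967,0]);u=np.array([.967,.256,0]);c=np.array([.566,.0686,0])
for h in(.118,.124,.130,.134):
    print(h,[tuple(((lambda q:(q[:2]/q[2]+.5-[270,165])*10)(K@(R@(c+a*u+b*v+[0,0,h])+t))).round(0)) for a in(-.018,.018) for b in(-.025,.025)])
```

```text
0.118 [(np.float64(249.0), np.float64(352.0)), (np.float64(326.0), np.float64(217.0)), (np.float64(410.0), np.float64(394.0)), (np.float64(482.0), np.float64(255.0))]
0.124 [(np.float64(250.0), np.float64(330.0)), (np.float64(328.0), np.float64(195.0)), (np.float64(412.0), np.float64(372.0)), (np.float64(484.0), np.float64(234.0))]
0.13 [(np.float64(251.0), np.float64(309.0)), (np.float64(329.0), np.float64(174.0)), (np.float64(414.0), np.float64(350.0)), (np.float64(486.0), np.float64(212.0))]
0.134 [(np.float64(252.0), np.float64(294.0)), (np.float64(330.0), np.float64(159.0)), (np.float64(415.0), np.float64(335.0)), (np.float64(487.0), np.float64(197.0))]
```

View pics/s3.png

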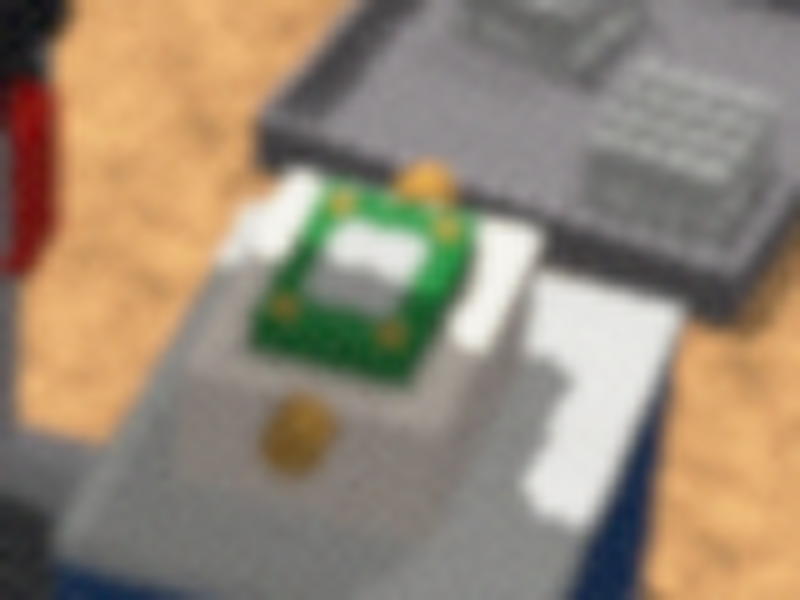

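The module's top corners, at about (255,312), (325,182), (412,345) and (475,210), give a rise of about 11 mm. I'll raise it another 4.5 mm, then lower the handle and release it.

Converted, 0.45 cm / 100 = 0.0045, 0.4 cm / 100 = 0.004.

Emit:
{"op": "servo_tool", "data": {
  "moves": [
    [0,0,0.001,0],
    [0,0,0.002,0],
    [0,0,0.003,0],
    [0,0,0.004,0],
    [0,0,0.0045,0],
    [0,0,0.0045,0]
  ]
}}

```text
time: 7.77
ee_pos: [0.4841, 0.0384, 0.1271]
tcp_rot: [180.0, -0.0, -165.1]
wrist_force: [5.7, 1.6, -12.4]
opening: 0.0193
grasp_force: 39.8
```

Converted, -4.6 cm / 100 = -0.046, -4.5 cm / 100 = -0.045.

Emit:
{"op": "servo_tool", "data": {
  "moves": [
    [0,0,-0.003,0],
    [0,0,-0.007,0],
    [0,0,-0.011,0],
    [0,0,-0.015,0],
    [0,0,-0.019,0],
    [0,0,-0.023,0],
    [0,0,-0.027,0],
    [0,0,-0.031,0],
    [0,0,-0.035,0],
    [0,0,-0.039,0],
    [0,0,-0.043,0],
    [0,0,-0.045,0],
    [0,0,-0.046,0],
    [0,0,-0.046,0]
  ]
}}

```text
time: 8.93
ee_pos: [0.4842, 0.0383, 0.082]
tcp_rot: [-180.0, 0.0, -165.1]
wrist_force: [-0.7, 0.3, 0.0]
opening: 0.0195
grasp_force: 41.7
```

Emit:
{"op": "servo_tool", "data": {
  "moves": [
    [0,0,0,0],
    [0,0,0,0],
    [0,0,0,0],
    [0,0,0,0],
    [0,0,0,0],
    [0,0,0,0]
  ],
  "claw": 0
}}

```text
time: 9.43
ee_pos: [0.4842, 0.0384, 0.0818]
tcp_rot: [-180.0, -0.0, -165.1]
wrist_force: [0.1, 0.1, -0.8]
opening: 0.0857
grasp_force: 0.0
```

Converted, 14 cm / 100 = 0.14, 10 cm / 100 = 0.1.

Emit:
{"op": "servo_tool", "data": {
  "moves": [
    [0,0,0.03,0],
    [0,0,0.06,0],
    [0,0,0.1,0],
    [0,0,0.14,0],
    [0,0,0.14,0],
    [0,0,0.14,0]
  ]
}}

```text
time: 9.93
ee_pos: [0.4853, 0.0385, 0.2243]
tcp_rot: [-180.0, 0.3, -165.1]
wrist_force: [0.2, -0.2, -0.3]
opening: 0.0855
grasp_force: 0.0
```

Run:
```python
from h import *
P=cam('wrist'); np.savez('w2.npz',K=P[0],R=P[1],t=P[2])
im=camera('wrist')[:,:,::-1]; cv2.imwrite('pics/w2.png',cv2.resize(im[140:350,180:460],(800,600),interpolation=cv2.INTER_CUBIC))
```

```text
(no output)
```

View pics/w2.png

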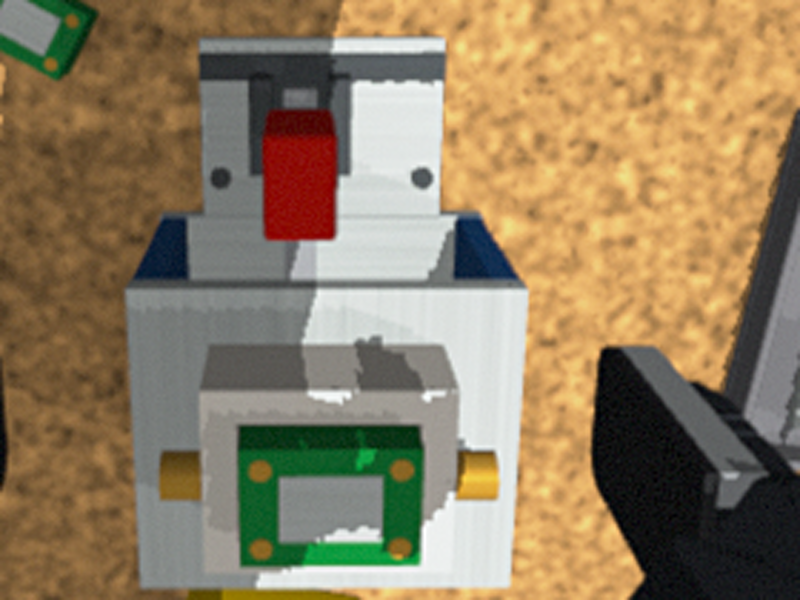

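Handle is down and the module stands up, with its top at about (238–423, 450–566) in the crop.

Run:
```python
from h import *
d=np.load('w2.npz');P=(d['K'],d['R'],d['t'])
uv=(np.array([(238,450),(423,450),(421,566),(239,566)])+.5)/(800/280)-.5+[180,140]
for z in(.130,.134,.138):
    p=back(P,uv,z);print(z,p.mean(0).round(4),np.linalg.norm(p[1]-p[0]),np.linalg.norm(p[2]-p[3]),np.linalg.norm(p[2]-p[1]),np.degrees(np.arctan2(*(p[1]-p[0])[[1,0]])))
```

```text
0.13 [0.5673 0.0688 0.13  ] 0.049948505983611134 0.05091316252636882 0.03616420905345108 104.88732697467591
0.134 [0.5648 0.068  0.134 ] 0.04910579780927799 0.050054179111405396 0.035554063184470824 104.88732697467594
0.138 [0.5624 0.0672 0.138 ] 0.048263089634944814 0.049195195696441936 0.03494391731549056 104.88732697467584
```

Converted, -10.2 cm / 100 = -0.102, 8.1 cm / 100 = 0.081.

Emit:
{"op": "servo_tool", "data": {
  "moves": [
    [0.04,0.015,0,0],
    [0.081,0.03,-0.02,0],
    [0.081,0.03,-0.05,0],
    [0.081,0.03,-0.08,0],
    [0.081,0.03,-0.095,0],
    [0.081,0.03,-0.102,0],
    [0.081,0.03,-0.102,0],
    [0.081,0.03,-0.102,0]
  ]
}}

```text
time: 10.65
ee_pos: [0.5649, 0.0683, 0.1199]
tcp_rot: [180.0, -0.0, -165.2]
wrist_force: [-0.3, -0.6, 0.7]
opening: 0.0856
grasp_force: 0.0
```

Converted, -0.2 cm / 100 = -0.002, 0.05 cm / 100 = 0.0005.

Emit:
{"op": "servo_tool", "data": {
  "moves": [
    [0.0005,0,-0.002,0],
    [0.0005,0,-0.002,0],
    [0.0005,0,-0.002,0],
    [0.0005,0,-0.002,0],
    [0.0005,0,-0.002,0],
    [0.0005,0,-0.002,0]
  ],
  "claw": 1,
  "force": 40
}}

```text
time: 11.15
ee_pos: [0.5661, 0.0685, 0.1183]
tcp_rot: [-180.0, 0.1, -165.1]
wrist_force: [1.3, 0.9, 0.2]
opening: 0.0493
grasp_force: 46.0
```

Run:
```python
from h import *
s=camera("scene")[:,:,::-1]
cv2.imwrite("pics/s4.png",cv2.resize(s[150:225,250:350],(800,600),interpolation=cv2.INTER_CUBIC))
```

```text
(no output)
```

View pics/s4.png

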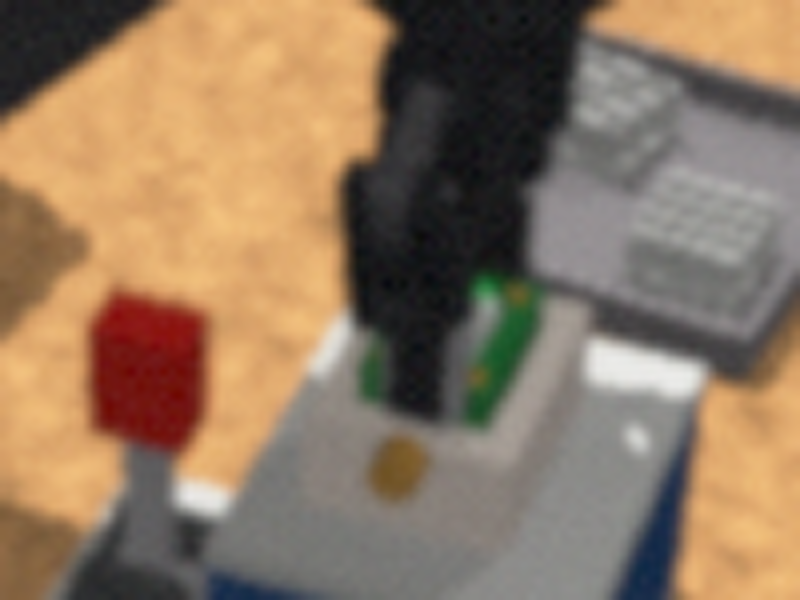

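The fingers hold the module's ends just above the rim, and the handle is fully down. I'll pull up slowly with a firmer grip.

Converted, 7 cm / 100 = 0.07, 5 cm / 100 = 0.05.

Emit:
{"op": "servo_tool", "data": {
  "moves": [
    [0,0,0,0],
    [0,0,0.001,0],
    [0,0,0.003,0],
    [0,0,0.005,0],
    [0,0,0.007,0],
    [0,0,0.009,0],
    [0,0,0.011,0],
    [0,0,0.014,0],
    [0,0,0.018,0],
    [0,0,0.024,0],
    [0,0,0.034,0],
    [0,0,0.05,0],
    [0,0,0.07,0],
    [0,0,0.07,0],
    [0,0,0.07,0]
  ],
  "force": 60
}}

```text
time: 12.45
ee_pos: [0.5666, 0.0685, 0.1899]
tcp_rot: [-180.0, 0.2, -165.1]
wrist_force: [0.2, -0.1, -1.9]
opening: 0.0482
grasp_force: 65.0
```

Converted, -36.7 cm / 100 = -0.367, -4.8 cm / 100 = -0.048, -0.3 rad / 4 = -0.075.

Emit:
{"op": "servo_tool", "data": {
  "moves": [
    [-0.005,-0.03,0,0],
    [-0.01,-0.07,0,-0.025],
    [-0.015,-0.11,0,-0.05],
    [-0.02,-0.15,0,-0.075],
    [-0.025,-0.19,0,-0.075],
    [-0.03,-0.23,0,-0.075],
    [-0.035,-0.27,0,-0.075],
    [-0.04,-0.31,0,-0.075],
    [-0.048,-0.34,0,-0.075],
    [-0.048,-0.36,0,-0.075],
    [-0.048,-0.367,0,-0.075],
    [-0.048,-0.367,0,-0.075],
    [-0.048,-0.367,-0.04,-0.075],
    [-0.048,-0.367,-0.08,-0.075],
    [-0.048,-0.367,-0.12,-0.075],
    [-0.048,-0.367,-0.15,-0.075],
    [-0.048,-0.367,-0.16,-0.075],
    [-0.048,-0.367,-0.162,-0.075],
    [-0.048,-0.367,-0.162,-0.075]
  ]
}}

```text
time: 14.03
ee_pos: [0.5182, -0.2979, 0.0266]
tcp_rot: [-180.0, 0.0, 177.7]
wrist_force: [0.5, 0.1, -0.6]
opening: 0.0482
grasp_force: 64.9
```

Run:
```python
from h import *
s=camera("scene")[:,:,::-1]
cv2.imwrite("pics/s5.png",cv2.resize(s[270:390,100:260],(800,600),interpolation=cv2.INTER_CUBIC))
```

```text
(no output)
```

View pics/s5.png

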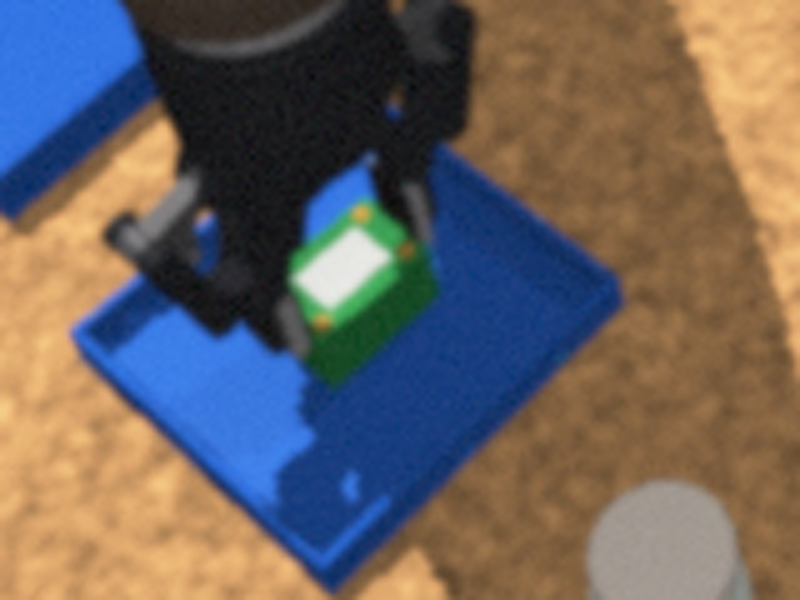

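Module hangs upright over the middle of the blue tray; I'll lower it until it touches.

Converted, -0.6 cm / 100 = -0.006, -0.55 cm / 100 = -0.0055.

Emit:
{"op": "servo_tool", "data": {
  "moves": [
    [0,0,-0.002,0],
    [0,0,-0.004,0],
    [0,0,-0.005,0],
    [0,0,-0.0055,0],
    [0,0,-0.006,0],
    [0,0,-0.006,0],
    [0,0,-0.006,0]
  ]
}}

```text
time: 14.67
ee_pos: [0.5182, -0.2989, 0.0212]
tcp_rot: [-180.0, 0.1, 177.7]
wrist_force: [-0.8, 0.7, 6.0]
opening: 0.0482
grasp_force: 65.8
```

Converted, -0.1 cm / 100 = -0.001, -0.05 cm / 100 = -0.0005.

Emit:
{"op": "servo_tool", "data": {
  "moves": [
    [0,0,-0.0005,0],
    [0,0,-0.001,0],
    [0,0,-0.001,0],
    [0,0,-0.001,0]
  ]
}}

```text
time: 15.0
ee_pos: [0.5182, -0.2989, 0.0212]
tcp_rot: [-180.0, 0.1, 177.7]
wrist_force: [-4.6, 1.7, 13.8]
opening: 0.0485
grasp_force: 66.6
```

Emit:
{"op": "servo_tool", "data": {
  "moves": [
    [0,0,0.001,0],
    [0,0,0.001,0],
    [0,0,0.001,0]
  ]
}}

```text
time: 15.25
ee_pos: [0.5182, -0.2989, 0.0212]
tcp_rot: [-180.0, 0.1, 177.7]
wrist_force: [-2.2, 0.5, 9.3]
opening: 0.0478
grasp_force: 66.1
```

Converted, 0.05 cm / 100 = 0.0005.

Emit:
{"op": "servo_tool", "data": {
  "moves": [
    [0,0,0.0005,0],
    [0,0,0.0005,0],
    [0,0,0.0005,0],
    [0,0,0.0005,0],
    [0,0,0.0005,0],
    [0,0,0.0005,0]
  ],
  "claw": 0
}}

```text
time: 15.75
ee_pos: [0.5176, -0.2986, 0.0201]
tcp_rot: [180.0, -0.0, 177.7]
wrist_force: [-0.2, 0.4, 0.2]
opening: 0.0851
grasp_force: 0.0
```

Converted, 17 cm / 100 = 0.17, 14 cm / 100 = 0.14.

Emit:
{"op": "servo_tool", "data": {
  "moves": [
    [0,0,0.02,0],
    [0,0,0.05,0],
    [0,0,0.09,0],
    [0,0,0.13,0],
    [0,0,0.17,0],
    [-0.05,0.1,0.17,0],
    [-0.05,0.14,0.17,0],
    [-0.05,0.14,0.17,0],
    [-0.05,0.14,0.17,0]
  ]
}}

```text
time: 16.5
ee_pos: [0.4665, -0.1561, 0.1907]
tcp_rot: [180.0, 0.0, 177.7]
wrist_force: [1.0, 0.2, -0.5]
opening: 0.0853
grasp_force: 0.0
```

Run:
```python
from h import *
s=camera("scene")[:,:,::-1]
cv2.imwrite("pics/s6.png",cv2.resize(s,(800,600),interpolation=cv2.INTER_CUBIC))
```

```text
(no output)
```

View pics/s6.png

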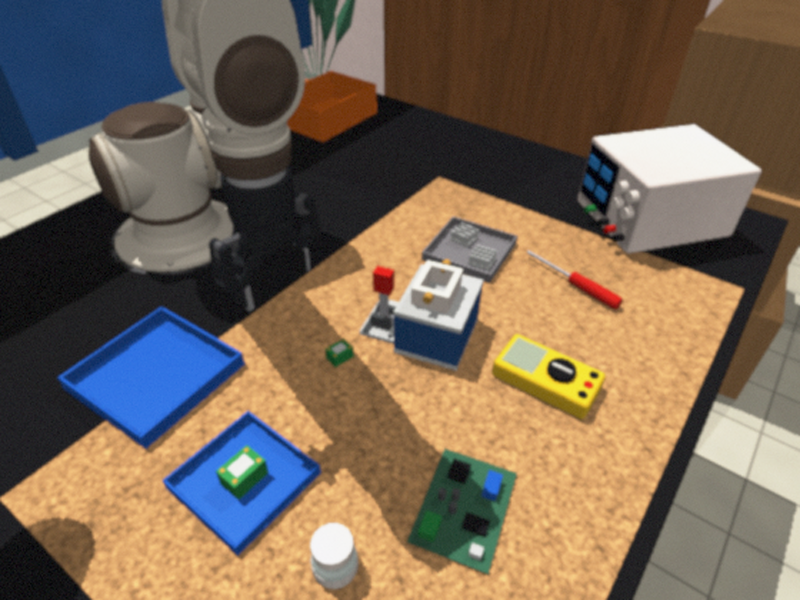

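The module stands upright in the small blue tray at about (243,470). The nest is empty, the handle is down, and everything else is where it was.

```bash
python3 -c "from workcell import *;print(job_done())"
```

```text
the job is handed in; nothing more can be done
None
```

The job is handed in: the rod found the hole on the first lift and pushed the module about half out, the handle was lowered all the way, and the module now stands upright in the smaller blue tray.

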